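Spin-check a flywheel and park its strip at the pickup

ROBOT

A 6-joint arm with a two-finger parallel gripper is mounted at the origin on a cart in front of the work surface, level with it; the furniture and walls round the work are solid. World frame = base frame: x ahead of the robot, y to its left, z up, the work surface at z = 0. Lengths are in mm, angles in rad, forces in N, time in s.
With the tool pointing down it reaches from about 400 to 925 mm from the base axis. Payload 12.5 kg.
Tool frame: the origin (TCP) lies between the finger pads; the fingertips stand 25 mm ahead of it and the grasp point (between the pads) lies 6 mm ahead of it; z points along the fingers, y is the line along which they close (so a half turn about z gives the same grasp; the last joint's range is limited). The gripper opens to 95 mm and grips with 3 to 60 N. Pads are 20 mm wide; open, the fingers measure 119 mm over their backs; the gripper's body (75 mm by 180 mm) begins 59 mm behind the grasp point.
Start: joints at [1.014, 0.491, 1.559, -0, 1.092, -0.106], TCP at [272.289, 562.586, 239.661] pointing down, gripper open.
Joint ranges: [-3.1, 3.1], [-0.84, 2.19], [0.05, 2.79], [-1.13, 4.28], [0.06, 2.93], [-2.69, 2.69]. Speed limits (rad/s): [2.22, 2.22, 2.79, 3.14, 3.14, 3.14].

INTERFACE

Orientations are given as [roll, pitch, yaw] about the fixed x, y, z axes, in that order (R = Rz(yaw) Ry(pitch) Rx(roll)).
In Python, from cell import state, read_camera, job_done, cut_out gives the robot as it stands. The module is installed in compiled form; this text tells all that it offers.
- The arm moves only by the tool jog_arm, never from a script. Its argument "motion" is a list of rows, each a list of 2 entries, a list of its own where there are three numbers: the shift along the tool's x, y, z in mm, then the turn about the tool's z in rad. A call has 1 to 5 rows; each row is the pose to reach, as a shift and turn from the pose commanded when the call began, along the tool's axes at that moment; what a row does not reach only later rows make up. A row lasts 1/10 s, in which the tool goes at most 50 mm and 8.59 degrees, less where a joint would pass 70% of its speed; a pose out of reach is approached as far as the arm can. A call with a gripper value outside its range is refused whole. "grip" is the closure, from 0 (fully open) to 1 (shut), set as the call begins (left out, the last holds). The fingers move at their own pace and stop on an object; the grip force is fixed at half the most. Time passes only in rows, so rows that repeat a pose let the fingers close. It gives the time, the measured TCP pose, the force, the opening and the grip force at its end, in the units of the state.
- state(): the state, without advancing time (a new reading comes with each control period).
- read_camera(name): name is "scene" or "top" or "wrist"; returns a dict with "img" (384x512x3 uint8, blue, green, red), "vertical_fov" (degrees; the focal length in pixels is half the picture's height over the tangent of half this angle, whatever the lens; pixels are square), "cx", "cy" (the principal point, pixels), "extrinsics" (4x4, takes a point from camera to world coordinates). Camera axes: x right, y up, looking along -z (the intrinsics and any distortion apply to the point x, -y, -z); pixel columns grow to the right and rows downward; lengths in mm; the calibration is good to about 2 mm. The wrist camera is an equidistant fisheye: a pixel r from the principal point sees the ray r / f radians off the axis. A picture is of the moment at which its call begins. There is no depth.
- job_done(): hands the job in; it is judged then, once.
Trained networks look in a picture, given as the dict that the camera call returned (one of the last four; its "shot" number tells which), for a name from the list of things; names that differ only in an ending like _2 or _b are one class to them, and where a whole thing is asked for, a point or a joint stands for the part that bears it (a point fixed in the world has none). Each returns a list of dicts, best first, with "p" (0 to 1); they miss things now and then, are a little off and sometimes report something else, mostly with a low value. They report only what shows in the picture. A call takes as long as a camera call.
- cut_out(name, picture): "region" (384x512 bool, what is visible of it) and "box" ([left, top, right, bottom] in pixels, round what is visible of it).
The state is a dict: "t": time; "joints": joint angles; "qvel": joint speeds; "tau": joint torques, N m; "eef_pos": TCP position; "tcp_rot": TCP orientation; "ft_force": force on the tool from outside, world axes, zero at the start; "moment": the same for the moment, N m; "opening": opening from 0.0 (shut) to 1.0 (fully open); "grip_force": force on a finger pad.
Only numpy, scipy, OpenCV 4.12 (cv2) and the standard library are available. Lean on these libraries where they do the work, as an engineer would, in place of code of your own. Each camera call takes 0.05 s, during which the arm holds its last target. There are 200 camera calls.

TASK

Spin-check the black flywheel on its test stand: flick it with a fingertip the way its yellow arrow points (counterclockwise from above) and let it run free, untouched, for at least three seconds, its white reflective strip passing the optical pickup at least once. Then brake it with a fingertip so that it stops, at the first stop and without being nudged round afterwards, with the white strip in front of the pickup's red lens, ready for the pickup to be set, and take the finger away. Only touch the wheel: grip or lift nothing, and leave the stand and the things around it where they are.

Things in the scene. Friction and masses are not known exactly. Their poses are not given: they have to be found in the camera images.
- stand: spin-test stand, loose, 4 kg with its wheel: grey base plate, top 16 mm above the bench, metal bearing housing in its middle, black optical pickup at its +x end. Origin on the wheel's axis at bench height; z up; x points from the axis to the pickup (plate from x -110 to +140 mm, y +-100 mm).
- wheel_top (a point): centre of the flywheel's flat top, on its vertical axis, 64 mm above the bench. The flywheel is a level black metal disc, 160 mm across, 14 mm thick, open below but for the 44 mm wide housing. Its top is plain from 23 mm radius to the rim: a fingertip pressed on it at a few newtons drags it along without slipping. A flat screw cap, 28 mm wide, stands 3.5 mm above the middle.
- flywheel (a joint): flywheel angle; grows counterclockwise from above, the way of the yellow arrow, and counts on past a turn. 0, 6.283, 12.566..: strip exactly at the pickup. Starts at rest from -5.2 to -1.0. Turns freely, without end or steps; untouched it loses about 8 percent of its speed a second plus 0.04 rad/s each second, and it stays where it is stopped. Inertia 0.0024 kg m2.
- strip (a point): middle of the outer end of the white reflective strip, on the upper edge of the rim, 80 mm from the axis. The strip is 24 mm wide, runs radially on the top face from 47 mm radius to the rim and down the rim.
- pickup (a point): point fixed to the stand where the pickup's beam meets the rim: 80 mm from the axis, 64 mm above the bench. The strip is in front of the lens when strip is within 12 mm of it. The pickup itself is a black block on a post, 91 to 134 mm from the axis, 20 mm wide, top 78 mm above the bench, with a red line on top and a red lens, both aimed at the axis.
- screwdriver: bystander: small red screwdriver, 16x150x16 mm, lying on the bench right of the stand; origin in the middle of its underside
- tape: bystander: roll of clear tape, 44x59x19 mm, lying left of the stand; origin in the middle of its underside
- board: bystander: small green circuit board, 28x40x18 mm, left of the stand, behind the tape; origin in the middle of its underside

How it is judged (in metres and radians):
On the way, in this order (a step that is already met when the one before it is completed fails the run):
1. the flywheel runs free the way of the arrow: untouched and turning at more than 0.5 rad/s for 3 s (velocity of joint flywheel above 0.5 rad/s and contact force between anything else and flywheel below 0.02 N), for 3 s.
2. after the strip has passed the pickup at least once, the fingers hold the wheel still with the strip within 12 mm of the pickup's beam (contact force between the fingers and flywheel above 0.3 N and value of joint flywheel above 5 rad and velocity of joint flywheel between -0.05 and 0.05 rad/s and distance between strip and pickup below 0.012 m), for 0.1 s.
At the end, for the whole second after the job is handed in: The flywheel has run free and passed the pickup at least once; it stands still, untouched, with the middle of the white strip within 12 mm of the pickup's beam. The stand and the three bystanders are within 20 mm of where they were, and the stand is level (distance between strip and pickup below 0.012 m and value of joint flywheel above 5 rad and velocity of joint flywheel between -0.03 and 0.03 rad/s and distance of each of stand, screwdriver, tape, board from where it was at the start of the episode below 0.02 m and angle between stand's own z axis and vertical below 0.03 rad).
It fails at once if the wheel stands still anywhere but at the pickup after the strip has passed the pickup (stopped off the mark, or left to run out) (value of joint flywheel above 1 rad and velocity of joint flywheel between -0.05 and 0.05 rad/s and distance between strip and pickup above 0.0135 m).
It fails at once if the wheel is turned against the arrow (velocity of joint flywheel below -0.6 rad/s).
It fails at once if the stand is lifted or shoved by more than 20 mm (distance of stand from where it was at the start of the episode above 0.02 m or height (world z) of stand above 0.012 m).
It fails at once if a bystander is moved by more than 20 mm or lifted (distance of any of screwdriver, tape, board from where it was at the start of the episode above 0.02 m).
It also fails if it takes over 67 s, if anything falls off the work surface, if the arm or the gripper's body presses on something with over 40 N, if the wrist force passes 120 N, or if a joint passes its speed limit or range.

## Working session

There is one attempt and no reset: what is moved stays moved. The work goes in short steps, Python scripts to look and compute and a tool call to move; the robot and the scene stay as the last step left them, time stands still between calls to the robot, and variables do not carry over. Pictures are saved under pics/ and viewed, at most 10 in all, crops included, and the job is handed in when it is done.

Besides the shell and the picture viewer there is one more tool, called as name(argument=value, ...), one argument or row to a line, values as JSON. jog_arm: Moves the arm, as the interface text tells. Its arguments: {"type":"object","properties":{"motion":{"type":"array"},"grip":{"type":"number"}},"required":["motion"]}

```bash
mkdir -p pics; python3 - <<'E'
from cell import *
import cv2
print(state())
for n in ("scene","top"):
    p=read_camera(n); cv2.imwrite(f"pics/{n}0.png",p["img"]); print(n,p["vertical_fov"],p["cx"],p["cy"],p["extrinsics"])
    for k in ("stand","flywheel","strip","pickup","wheel_top"):
        try: print(k,[(d["box"],round(d["p"],2)) for d in cut_out(k,p)][:2])
        except Exception as e: print(k,e)
E
```

```text
{'t': 0.0, 'joints': array([ 1.01440502e+00,  4.91552201e-01,  1.55943999e+00, -3.14766770e-05,
        1.09169095e+00, -1.05596736e-01]), 'qvel': array([-0.0011974 , -0.00176367,  0.00014465,  0.00158306,  0.00084021,
        0.00038165]), 'tau': array([ 3.42844090e-03, -6.12647295e+01, -2.58183593e+01,  6.94227288e-02,
        4.81722713e-02, -1.47194787e-04]), 'eef_pos': array([272.17262601, 562.39115271, 239.06956081]), 'tcp_rot': array([-3.14050530e+00, -8.71764776e-05,  2.69081256e+00]), 'ft_force': array([ 0.62408614, -0.63873693, -0.11559256]), 'moment': array([-0.00116656, -0.00167764, -0.03736217]), 'grip_force': 0.0, 'opening': 1.0015327321251255}
scene 44.61793087974067 263.645666660321 189.08232175189656 [[ 6.19490062e-01  3.31668531e-01 -7.11497047e-01 -5.08690272e+01]
 [-7.84835275e-01  2.42862794e-01 -5.70132664e-01 -4.07624790e+02]
 [-1.62989020e-02  9.11599500e-01  4.10756250e-01  4.11766869e+02]
 [ 0.00000000e+00  0.00000000e+00  0.00000000e+00  1.00000000e+00]]
stand [([189.4, 165.8, 350.4, 259.8], 0.79)]
flywheel [([226.8, 173.3, 311.8, 213.5], 0.69)]
strip [([224.9, 170.7, 315.1, 209.2], 0.87)]
pickup [([187.9, 162.6, 356.1, 255.7], 0.61)]
wheel_top [([226.4, 172.1, 313.2, 212.5], 0.56)]
top 44.55837866238821 254.13593846738527 186.6536217445764 [[ 6.04225394e-03  9.93815037e-01 -1.10883560e-01  4.55258723e+02]
 [-9.99463837e-01  9.57020771e-03  3.13121444e-02  1.15350861e+02]
 [ 3.21796586e-02  1.10634912e-01  9.93340015e-01  9.29728228e+02]
 [ 0.00000000e+00  0.00000000e+00  0.00000000e+00  1.00000000e+00]]
stand [([201.5, 108.9, 317.9, 244.6], 0.81)]
flywheel [([215.1, 132.6, 303.3, 220.0], 0.97), ([325.0, 165.7, 335.6, 231.2], 0.16)]
strip [([214.4, 134.6, 304.3, 222.9], 0.67), ([203.1, 105.9, 315.4, 241.6], 0.39)]
pickup [([203.2, 107.0, 319.1, 240.5], 0.94), ([217.1, 137.4, 301.5, 222.5], 0.73)]
wheel_top [([217.8, 138.1, 304.1, 224.5], 0.77)]
```

```bash
python3 - <<'E'
import cv2
a=cv2.imread("pics/top0.png")[80:270,160:380]
cv2.imwrite("pics/t.png",cv2.resize(a,None,fx=3,fy=3,interpolation=cv2.INTER_CUBIC))
E
```

```text
(no output)
```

View pics/t.png

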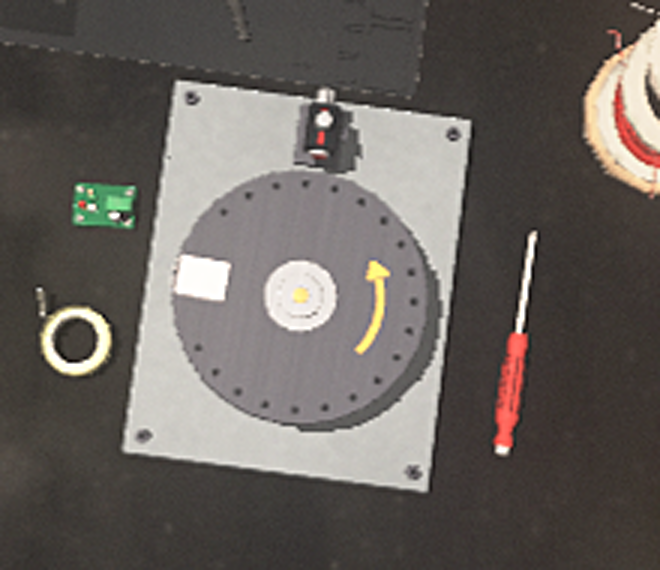

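View pics/scene0.png

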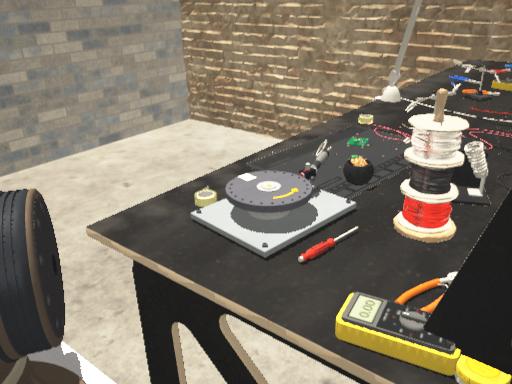

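The top view shows the wheel centre near pixel (260,178), the pickup near (267,122) and the strip near (220,172), about 90° counterclockwise of the pickup. That puts the flywheel angle near -4.7.

```bash
cat > h.py <<'E'
import numpy as np, cv2, json
from cell import *
def f(p): return p["img"].shape[0]/2/np.tan(np.radians(p["vertical_fov"])/2)
def ray(p,u,v):
    x=(u-p["cx"])/f(p); y=(v-p["cy"])/f(p)
    E=p["extrinsics"]; return E[:3,3],E[:3,:3]@np.array([x,-y,-1])
def onz(p,u,v,z):
    o,d=ray(p,u,v); return o+d*(z-o[2])/d[2]
def proj(p,P):
    E=p["extrinsics"]; c=(np.atleast_2d(P)-E[:3,3])@E[:3,:3]
    x=c[:,0]/-c[:,2]; y=-c[:,1]/-c[:,2]
    if p.get("fish"):
        r=np.hypot(x,y); k=np.arctan(r)/np.maximum(r,1e-9); x,y=x*k,y*k
    return np.c_[p["cx"]+f(p)*x,p["cy"]+f(p)*y]
def unwarp(p,C,pa,rs=np.arange(52,76,3)):
    """min channel and saturation over (angle, radius) on the wheel top; angle 0 at pickup direction pa"""
    a=np.radians(np.arange(0,360,1)); A,R=np.meshgrid(a,rs,indexing="ij")
    P=np.stack([C[0]+R*np.cos(A+pa),C[1]+R*np.sin(A+pa),np.full(A.shape,64.)],-1).reshape(-1,3)
    uv=proj(p,P).astype(np.float32).reshape(*A.shape,2)
    return cv2.remap(p["img"],uv[...,0],uv[...,1],cv2.INTER_LINEAR)
def strip(p,C,pa):
    m=unwarp(p,C,pa).min(2).astype(float)
    w=(np.median(m,1)>150)
    if w.sum()<6: return None,int(w.sum())
    a=np.radians(np.where(w)[0]); return float(np.angle(np.exp(1j*a).mean())),int(w.sum())
E
python3 - <<'E'
from h import *
p=read_camera("top")
r=cut_out("flywheel",p)[0]
cs,_=cv2.findContours(r["region"].astype(np.uint8),cv2.RETR_EXTERNAL,cv2.CHAIN_APPROX_NONE)
c=max(cs,key=cv2.contourArea)[:,0]
W=np.array([onz(p,u,v,60)[:2] for u,v in c])
(x,y),R=cv2.minEnclosingCircle(W.astype(np.float32)); print("flywheel circ",x,y,R,W.mean(0))
# cap centre: bright grey; view crop (300,296)
print("cap",onz(p,160+300/3,80+295.5/3,67))
print("pickup top red front/back",onz(p,160+319/3,80+153/3,78),onz(p,160+322/3,80+128/3,78))
print("strip outer",onz(p,160+179/3,80+275/3,64))
for n,u,v in(("corner",175,82),("c2",470,121),("c3",428,491),("c4",124,452)): print(n,onz(p,160+u/3,80+v/3,16))
E
```

```text
flywheel circ 567.987060546875 77.43742370605469 80.662353515625 [567.69731672  77.19954513]
cap [566.90744614  77.34937836  67.        ]
pickup top red front/back [654.47056848  66.48427619  78.        ] [670.29806078  64.67213079  78.        ]
strip outer [579.35593891 152.44160691  64.        ]
corner [715.82996278 158.9908592   16.        ]
c2 [692.12693851 -37.95848826  16.        ]
c3 [446.70167539  -8.4684474   16.        ]
c4 [470.55614257 188.28105074  16.        ]
```

jog_arm(
  motion=[
    [[-417, -328, 0], 0],
    [[-417, -328, 0], 0],
    [[-417, -328, 0], 0],
    [[-417, -328, 0], 0],
    [[-417, -328, 0], 0],
  ],
  grip=1,
)

```text
t: 1.2
eef_pos: [382.3, 336.1, 239.8]
tcp_rot: [3.141, 0.0, 2.691]
ft_force: [1.0, 0.7, 0.8]
opening: 0.638
grip_force: 0.0
```

jog_arm(
  motion=[
    [[-216, -170, 20], 0],
    [[-216, -170, 40], -0.15],
    [[-216, -170, 60], -0.3],
    [[-216, -170, 100], -0.45],
    [[-216, -170, 115], -0.45],
  ],
)

```text
t: 1.7
eef_pos: [478.2, 141.4, 166.1]
tcp_rot: [3.141, 0.003, -3.137]
ft_force: [1.0, 0.7, -0.4]
opening: 0.22
grip_force: 0.0
```

jog_arm(
  motion=[
    [[0, 0, 0], 0],
    [[0, 0, 0], 0],
  ],
)

```text
t: 1.9
eef_pos: [477.2, 142.3, 165.5]
tcp_rot: [3.142, -0.001, 3.138]
ft_force: [0.1, -0.7, 0.5]
opening: 0.05
grip_force: 0.0
```

jog_arm(
  motion=[
    [[-33, -34, 30], 0],
    [[-33, -34, 60], 0],
    [[-33, -34, 68], 0],
    [[-33, -34, 70], 0],
    [[-33, -34, 70], 0],
  ],
)

```text
t: 2.4
eef_pos: [509.9, 110.0, 96.9]
tcp_rot: [3.141, 0.001, -3.141]
ft_force: [1.3, -0.1, 0.4]
opening: 0.004
grip_force: 0.0
```

```bash
python3 - <<'E'
from h import *
print(state())
C=(567.3,77.3);pa=-0.12
p=read_camera("top"); cv2.imwrite("pics/t1.png",p["img"]); print(strip(p,C,pa)); 
p=read_camera("wrist"); cv2.imwrite("pics/w1.png",p["img"]); p["fish"]=1; print(strip(p,C,pa),p["vertical_fov"],p["cx"],p["cy"],p["extrinsics"])
a=cv2.imread("pics/t1.png")
cv2.imwrite("pics/c1.png",cv2.resize(np.hstack([a[80:270,160:350],p["img"][::2,::2][:190]]),None,fx=1.7,fy=1.7))
print(proj(p,[[567.3,77.3,64]]))
E
```

```text
{'t': 2.4, 'joints': array([ 8.56755841e-02,  5.45952734e-01,  1.95089580e+00,  2.36453578e-04,
        6.43871115e-01, -1.48570650e+00]), 'qvel': array([-0.00229361, -0.01164928, -0.00602597, -0.00159552,  0.00024426,
       -0.00349352]), 'tau': array([-2.97333095e-01, -5.33109462e+01, -1.55052906e+01, -1.89526600e-02,
        2.50523801e-03,  1.51104131e-02]), 'eef_pos': array([509.92175298, 109.97282755,  96.93667609]), 'tcp_rot': array([ 3.14137687e+00,  8.57758075e-04, -3.14119604e+00]), 'ft_force': array([ 1.27436772, -0.12273271,  0.44152892]), 'moment': array([ 0.03952158,  0.00936429, -0.00636025]), 'grip_force': 0.0, 'opening': 0.004462481238825013}
(None, 0)
(-1.614429558094755, 18) 65.70646984690485 251.63798639702276 191.63314351309512 [[-1.51205730e-03 -9.70474740e-01 -2.41198036e-01  4.43597307e+02]
 [ 9.99998661e-01 -1.31654375e-03 -9.71744347e-04  1.09906262e+02]
 [ 6.25505576e-04 -2.41199183e-01  9.70475431e-01  2.41833420e+02]
 [ 0.00000000e+00  0.00000000e+00  0.00000000e+00  1.00000000e+00]]
[[205.81078615 299.03258646]]
```

View pics/c1.png

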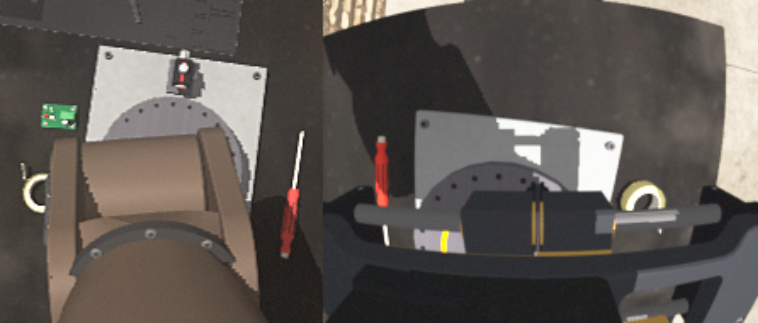

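jog_arm(
  motion=[
    [[0, 0, -25], 0.149],
    [[0, 0, -25], 0.298],
    [[0, 0, -25], 0.447],
    [[0, 0, -25], 0.596],
    [[0, 0, -25], 0.745],
  ],
)

```text
t: 3.0
eef_pos: [510.2, 109.3, 122.2]
tcp_rot: [3.14, 0.001, 2.39]
ft_force: [0.4, -0.3, 0.2]
opening: 0.006
grip_force: 0.0
```

jog_arm(
  motion=[
    [[0, 0, 0], 0.149],
    [[0, 0, 0], 0.298],
    [[0, 0, 0], 0.447],
    [[0, 0, 0], 0.596],
    [[0, 0, 0], 0.745],
  ],
)

```text
t: 3.5
eef_pos: [510.2, 109.3, 122.1]
tcp_rot: [3.14, -0.0, 1.645]
ft_force: [-0.6, 1.3, -0.9]
opening: 0.005
grip_force: 0.0
```

jog_arm(
  motion=[
    [[0, 0, 0], 0.149],
    [[0, 0, 0], 0.298],
    [[0, 0, 0], 0.447],
    [[0, 0, 0], 0.596],
    [[0, 0, 0], 0.745],
  ],
)

```text
t: 4.0
eef_pos: [510.2, 109.3, 122.1]
tcp_rot: [3.14, -0.001, 0.9]
ft_force: [-0.4, 0.2, 0.4]
opening: 0.006
grip_force: 0.0
```

jog_arm(
  motion=[
    [[0, 0, 0], 0.149],
    [[0, 0, 0], 0.298],
    [[0, 0, 0], 0.447],
    [[0, 0, 0], 0.596],
    [[0, 0, 0], 0.745],
  ],
)

```text
t: 4.5
eef_pos: [510.2, 109.4, 122.1]
tcp_rot: [3.142, -0.002, 0.155]
ft_force: [0.3, -0.3, -0.4]
opening: 0.004
grip_force: 0.0
```

jog_arm(
  motion=[
    [[0, 0, 0], 0.149],
    [[0, 0, 5], 0.16],
    [[0, 0, 15], 0.16],
    [[0, 0, 20], 0.16],
    [[0, 0, 20], 0.16],
  ],
)

```text
t: 5.0
eef_pos: [509.6, 108.9, 99.9]
tcp_rot: [3.142, 0.002, 0.003]
ft_force: [-0.2, -0.6, 0.1]
opening: 0.005
grip_force: 0.0
```

```bash
python3 - <<'E'
from h import *
s=state(); print(s["t"],s["eef_pos"],s["tcp_rot"],s["ft_force"],s["joints"])
C=(567.3,77.3);pa=-0.12
p=read_camera("wrist"); p["fish"]=1; print(strip(p,C,pa),p["extrinsics"])
im=p["img"].copy()
for r in (47,80):
    for a in np.arange(0,6.28,.1):
        u=proj(p,[[C[0]+r*np.cos(a),C[1]+r*np.sin(a),64]])[0]; cv2.circle(im,tuple(int(round(x)) for x in u),1,(0,0,255),-1)
cv2.imwrite("pics/w2.png",im)
E
```

```text
5.0 [509.64324522 108.90567604  99.92235821] [3.14155324e+00 1.59034515e-03 2.90491188e-03] [-0.17432519 -0.6052987   0.12081872] [8.36904934e-02 5.41144080e-01 1.94856706e+00 1.46478240e-04
 6.53469855e-01 1.65146551e+00]
(1.5009831567151235, 25) [[ 4.03213166e-03  9.70641680e-01  2.40496300e-01  5.77278989e+02]
 [-9.99991823e-01  3.98816937e-03  6.69512459e-04  1.09210839e+02]
 [-3.09283280e-04 -2.40497033e-01  9.70649824e-01  2.44536856e+02]
 [ 0.00000000e+00  0.00000000e+00  0.00000000e+00  1.00000000e+00]]
```

View pics/w2.png

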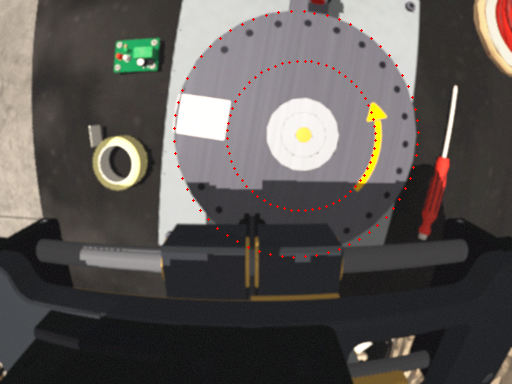

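The strip shows clearly at pixel (203,116), the pickup is at top centre (318,5) and the overlay fits the wheel. Next I probe the contact height.

jog_arm(
  motion=[
    [[0, 0, 6], 0],
    [[0, 0, 9], 0],
    [[0, 0, 11], 0],
    [[0, 0, 11], 0],
  ],
)

```text
t: 5.45
eef_pos: [510.0, 108.9, 89.6]
tcp_rot: [-3.142, 0.0, 0.001]
ft_force: [-0.5, 0.3, -0.4]
opening: 0.002
grip_force: 0.0
```

jog_arm(
  motion=[
    [[0, 0, 1], 0],
    [[0, 0, 1], 0],
  ],
)

```text
t: 5.65
eef_pos: [510.2, 109.0, 89.3]
tcp_rot: [-3.141, -0.001, 0.001]
ft_force: [-1.0, 0.7, 4.4]
opening: 0.008
grip_force: 2.5
```

jog_arm(
  motion=[
    [[0, 4, 0], 0],
    [[0, 15, 0], 0],
    [[0, 27.5, 0], 0],
    [[0, 40, 0], 0],
    [[0, 53, -15], 0],
  ],
)

```text
t: 6.15
eef_pos: [509.5, 55.3, 102.9]
tcp_rot: [-3.141, 0.002, 0.001]
ft_force: [0.3, 0.0, 0.6]
opening: 0.003
grip_force: 0.0
```

```bash
cat > look.py <<'E'
from h import *
C=(567.3,77.3);pa=-0.12
for i in range(3):
    s=state(); p=read_camera("wrist"); p["fish"]=1
    print(round(s["t"],2),s["eef_pos"].round(1),s["ft_force"].round(1),strip(p,C,pa))
E
python3 look.py
```

```text
6.15 [509.5  55.3 102.9] [0.3 0.  0.6] (2.321287905152458, 25)
6.2 [510.7  54.  105.5] [ 1.4 -1.6  2.6] (2.345329385543921, 27)
6.25 [510.8  54.8 104.9] [0.1 0.4 0.8] (2.135746916886818, 34)
```

jog_arm(
  motion=[
    [[0, -8, 2], 0],
    [[0, -16, 6], 0],
    [[0, -21, 9], 0],
    [[0, -21, 9], 0],
    [[0, -21, 9], 0],
  ],
)

```text
t: 6.8
eef_pos: [510.0, 77.4, 94.5]
tcp_rot: [-3.142, 0.001, 0.002]
ft_force: [-0.7, 0.6, 0.5]
opening: 0.003
grip_force: 0.0
```

```bash
python3 - <<'E'
s=open('h.py').read().split("def strip")[0]+'''def strip(p,C,pa):
    m=np.median(unwarp(p,C,pa).min(2).astype(float),1)
    w=np.r_[m,m]>150
    d=np.diff(np.r_[0,w.astype(int),0]); a=np.where(d==1)[0]; b=np.where(d==-1)[0]
    if len(a)==0: return None,0
    i=np.argmax(b-a); c=np.radians((a[i]+b[i]-1)/2)
    return round(float(c%(2*np.pi)),3),int(b[i]-a[i])
'''
open('h.py','w').write(s)
E
python3 look.py; python3 - <<'E'
import numpy as np
# forecast
for w0 in (1.8,2.0,2.2):
    t=np.arange(0,12,.5); k=(w0+.5); q=k*(1-np.exp(-.08*t))/.08-.5*t; print(w0,np.interp([2.39,3.96,8,10.24],q,t).round(2))
E
```

```text
6.8 [510.   77.4  94.5] [-0.7  0.6  0.5] (0.061, 100)
6.85 [510.1  77.1  94.6] [ 0.5 -0.1 -0.6] (0.157, 101)
6.9 [510.1  76.9  94.8] [-0.6 -0.1 -0. ] (0.253, 100)
1.8 [1.43 2.5  6.04 8.98]
2.0 [1.28 2.21 5.17 7.38]
2.2 [1.15 1.98 4.53 6.33]
```

```bash
python3 - <<'E'
from h import *
p=read_camera("wrist"); p["fish"]=1
print(state()["t"]); m=np.median(unwarp(p,(567.3,77.3),-.12).min(2),1); print(m[::8].astype(int))
cv2.imwrite("pics/w3.png",p["img"])
E
```

```text
7.0
[156 157 157 155 159 159 163 163 164 162 164 165 162 161 157 158 100  68
  66  66  43  40  39  41  37  39  38  56 146 147  82  67 147 147 148 149
 149 147 147 151 147 147 151 153 154]
```

View pics/w3.png

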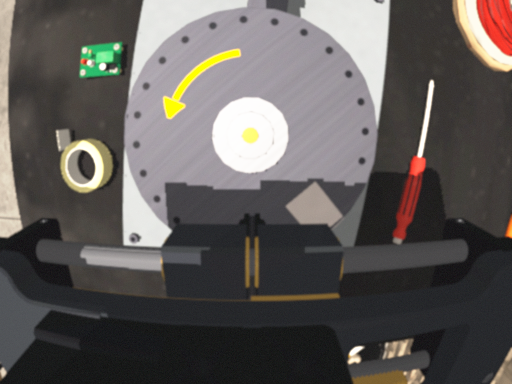

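The wheel is spinning. The strip is at (315,202) in the gripper's shadow, and the lit wheel top reads about 155, so I raise the threshold.

```bash
sed -i 's/>150/>205/' h.py; cat > look.py <<'E'
from h import *
import sys
C=(567.3,77.3);pa=-0.12
for i in range(int(sys.argv[1])):
    s=state(); p=read_camera("wrist"); p["fish"]=1
    a,w=strip(p,C,pa); print(round(s["t"],2),a,w)
    if a is not None and 17<w<32: open("log.txt","a").write(f"{s['t']} {a}\n")
E

```

jog_arm(
  motion=[
    [[0, 0, 0], 0],
    [[0, 0, 0], 0],
    [[0, 0, 0], 0],
    [[0, 0, 0], 0],
    [[0, 0, 0], 0],
  ],
)

```text
t: 7.5
eef_pos: [510.1, 76.9, 94.8]
tcp_rot: [-3.142, -0.0, 0.001]
ft_force: [0.4, -0.8, -0.7]
opening: 0.005
grip_force: 0.0
```

```bash
python3 look.py 14
```

```text
7.5 5.053 22
7.55 5.149 23
7.6 5.236 23
7.65 5.323 23
7.7 5.419 22
7.75 5.515 23
7.8 5.603 23
7.85 5.69 23
7.9 5.777 23
7.95 5.864 23
8.0 5.952 23
8.05 6.039 23
8.1 6.126 23
8.15 6.213 23
```

jog_arm(
  motion=[
    [[0, 0, 1], 0],
    [[0, 0, 2], 0],
    [[0, 0, 2.5], 0],
    [[0, 0, 2.5], 0],
    [[0, 0, 2.5], 0],
  ],
)

```text
t: 8.7
eef_pos: [510.1, 76.9, 92.3]
tcp_rot: [-3.141, -0.0, 0.001]
ft_force: [1.5, -0.4, -0.8]
opening: 0.007
grip_force: 0.0
```

```bash
python3 look.py 4; python3 -c "
from cell import *
s=state();print(s['t'],s['eef_pos'],s['ft_force'])"
```

```text
8.7 0.838 23
8.75 0.925 23
8.8 0.995 23
8.85 1.082 23
8.9 [510.12236205  76.87858457  92.37225748] [ 0.09635821 -0.07800542 -0.28379664]
```

jog_arm(
  motion=[
    [[0, 0, 0], 0],
    [[0, 0, 0], 0],
    [[0, 0, 0], 0],
    [[0, 0, 0], 0],
    [[0, 0, 0], 0],
  ],
)

```text
t: 9.4
eef_pos: [510.1, 76.9, 92.3]
tcp_rot: [-3.142, -0.0, 0.001]
ft_force: [0.7, 0.0, 0.5]
opening: 0.005
grip_force: 0.0
```

jog_arm(
  motion=[
    [[0, 0, 0], 0],
    [[0, 0, 0], 0],
    [[0, 0, 0], 0],
    [[0, 0, 0], 0],
    [[0, 0, 0], 0],
  ],
)

```text
t: 9.9
eef_pos: [510.1, 76.9, 92.3]
tcp_rot: [-3.142, -0.0, 0.001]
ft_force: [0.6, 0.0, 0.3]
opening: 0.001
grip_force: 0.0
```

jog_arm(
  motion=[
    [[0, 0, 0], 0],
    [[0, 0, 0], 0],
    [[0, 0, 0], 0],
    [[0, 0, 0], 0],
    [[0, 0, 0], 0],
  ],
)

```text
t: 10.4
eef_pos: [510.1, 76.9, 92.3]
tcp_rot: [-3.142, -0.0, 0.001]
ft_force: [-0.9, 0.7, 0.1]
opening: 0.002
grip_force: 0.0
```

```bash
python3 look.py 12; cat > fit.py <<'E'
import numpy as np
from scipy.optimize import least_squares
d=np.loadtxt("log.txt"); t,a=d.T; 
a=np.where(t<8.19,a-2*np.pi,a)
F=lambda x,t:(x[0]+(x[1]+.5)*(1-np.exp(-x[2]*(t-8)))/x[2]-.5*(t-8))
r=least_squares(lambda x:np.r_[F(x,t)-a,(x[2]-.08)/.03*.02],[-.3,1.75,.08],loss="soft_l1",f_scale=.03)
print(r.x,np.abs(r.fun).max())
T=np.arange(t[-1],t[-1]+4,.05); q=F(r.x,T); i=np.argmin(abs(q-2*np.pi)); print("t at mark",np.interp(2*np.pi,q,T),"w",(q[i]-q[i-1])/.05)
E
python3 fit.py
```

```text
10.4 None 0
10.45 None 0
10.5 None 0
10.55 None 0
10.6 None 0
10.65 None 0
10.7 None 0
10.75 None 0
10.8 None 0
10.85 None 0
10.9 None 0
10.95 None 0
[-0.33150646  1.74239005  0.08758591] 0.006688844053485354
t at mark 12.800000000000056 w 0.9759773374497627
```

jog_arm(
  motion=[
    [[0, 0, 0], 0],
    [[0, 0, 0], 0],
    [[0, 0, 0], 0],
    [[0, 0, 0], 0],
    [[0, 0, 0], 0],
  ],
)

```text
t: 11.5
eef_pos: [510.1, 76.9, 92.3]
tcp_rot: [-3.142, 0.0, 0.001]
ft_force: [1.6, -0.3, 0.3]
opening: 0.005
grip_force: 0.0
```

```bash
python3 look.py 13; python3 fit.py;  python3 -c "
from cell import *
s=state();print(s['t'],s['eef_pos'],s['ft_force'])"
```

```text
11.5 4.887 23
11.55 4.957 23
11.6 5.009 23
11.65 5.079 23
11.7 5.131 23
11.75 5.201 23
11.8 5.253 23
11.85 5.315 22
11.9 5.376 23
11.95 5.437 22
12.0 5.498 23
12.05 5.55 23
12.1 5.611 22
[-0.33492671  1.73881668  0.06848691] 0.012945110705993357
t at mark 12.674427461590154 w 1.1310043842679818
12.15 [510.09651628  76.89188325  92.31476802] [-0.74895768  0.58696963  0.14976388]
```

jog_arm(
  motion=[
    [[0, 0, 0], 0],
    [[0, 0, 0], 0],
    [[0, 0, 0], 0],
    [[0, 0, 0], 0],
    [[0, 0, 4.5], 0],
  ],
)

```text
t: 12.65
eef_pos: [510.5, 76.9, 88.7]
tcp_rot: [-3.142, -0.002, 0.001]
ft_force: [-19.8, -0.1, 94.3]
opening: 0.004
grip_force: 47.4
```

jog_arm(
  motion=[
    [[0, 0, 0], 0],
    [[0, 0, 0], 0],
    [[0, 0, 0], 0],
    [[0, 0, 0], 0],
  ],
)

```text
t: 13.05
eef_pos: [510.4, 76.9, 89.1]
tcp_rot: [-3.141, -0.002, 0.001]
ft_force: [-5.1, 0.2, 22.3]
opening: 0.006
grip_force: 11.2
```

```bash
python3 look.py 3
```

```text
13.05 6.196 23
13.1 6.196 23
13.15 6.196 23
```

jog_arm(
  motion=[
    [[0, 0, -3], 0],
    [[0, 0, -10], 0],
    [[0, 0, -25], 0],
    [[0, 0, -50], 0],
    [[0, 0, -50], 0],
  ],
)

```text
t: 13.7
eef_pos: [511.1, 76.9, 140.2]
tcp_rot: [-3.141, -0.004, 0.001]
ft_force: [0.1, -0.3, 0.3]
opening: 0.002
grip_force: 0.0
```

```bash
python3 look.py 3; python3 - <<'E'
from h import *
p=read_camera("wrist"); cv2.imwrite("pics/w4.png",p["img"]); s=state(); print(s["t"],s["eef_pos"],s["ft_force"])
E
```

```text
13.7 6.196 23
13.75 6.196 23
13.8 6.196 23
13.9 [509.73936206  76.87075463 137.14709518] [0.55529279 0.09742798 0.17923112]
```

View pics/w4.png

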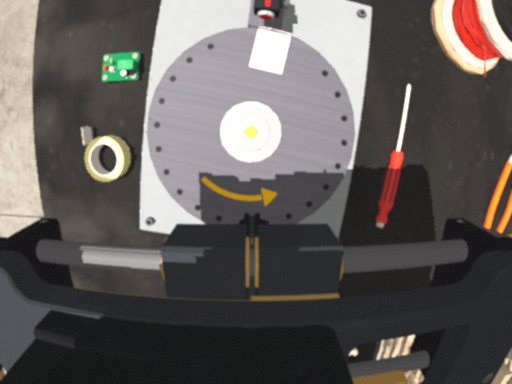

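The strip, at (270,48), stands in front of the pickup lens at (266,12). It is still, untouched, and nothing around it has moved.

```bash
python3 -c "
from cell import *
print(job_done())"
```

```text
the job is handed in; nothing more can be done
None
```

The job is handed in, no verdict returned: the flywheel was flicked counterclockwise, ran free for over 6 s past the pickup, and one fingertip press stopped it with the strip about 7 mm from the beam by camera (limit 12 mm), then the finger was lifted away; the press was harder than planned, with 94 N read at the wrist (limit 120 N).

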